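Sort dental models and mounting plates into their trays

ROBOT

A 6-joint arm with a two-finger parallel gripper is mounted at the origin on the work surface. World frame = base frame: x ahead of the robot, y to its left, z up, the work surface at z = 0. Lengths are in m, angles in rad, forces in N, time in s.
With the tool pointing down it reaches from about 0.35 to 0.975 m from the base axis. Payload 4.9 kg.
Tool frame: the origin (TCP) lies at the very end of the fingers, on their centre line; the grasp point (between the pads) lies 19 mm behind it (pinch_z is the distance from the TCP to the grasp point, in m); z points along the fingers, y is the line along which they close (so a half turn about z gives the same grasp; the last joint's range is limited). The gripper opens to 85 mm and grips with 20 to 120 N. Pads are 22 mm wide; open, the fingers measure 114 mm over their backs; the gripper's body (76 mm by 85 mm) begins 54 mm behind the grasp point. The pads swing forward as they close: fully open they stand 13 mm farther back than shut.
Start: joints at [-1.394, 0.053, 1.613, -0, 1.476, -0.119], TCP at [0.182, -0.598, 0.231] pointing down, gripper open.
Joint ranges: [-3.01, 3.01], [-1.01, 2.22], [0.06, 2.58], [-1.02, 4.17], [0.09, 2.62], [-3.14, 3.14]. Speed limits (rad/s): [2.57, 2.57, 3.14, 3.14, 3.14, 3.14].

INTERFACE

Orientations are given as a unit quaternion [w, x, y, z].
In Python, from plant import * gives the robot as it stands. The module is installed in compiled form; this text tells all that it offers.
- The arm moves only by the tool play_rows, never from a script. Its arguments are lists of equal length, an entry for each row: "linear": the shift along the world's x, y, z in m, a list of three; "turn": the turn about the world's z in degrees. A call has 1 to 8 rows; each row shifts and turns the commanded pose from where the row before left it; what a row does not reach is not made up. A row lasts 1/8 s, in which the tool goes at most 62.5 mm and 10.7 degrees, less where a joint would pass 70% of its speed; a pose out of reach is approached as far as the arm can. A call is refused whole if a number of a shift passes 0.0625 or a number of a turn 10.7, either way. A call with a gripper value outside its range is refused whole. "hand" is the finger opening in m, from 0 to 0.0854, set as the call begins (left out, the last holds). The fingers move at their own pace and stop on an object; the grip force is fixed at half the most. Time passes only in rows, so rows that do not move let the fingers close. It gives the time, the measured TCP pose, the force, the opening and the grip force at its end, in the units of the state.
- state(): the state, without advancing time (a new reading comes with each control period).
- grab_frame(name): name is "side" or "top"; returns the picture (480x640x3 uint8, red, green, blue); there is no depth.
- camera_info(name): a dict with "camera_matrix" (3x3 intrinsics, pixels), "distortion" ([k1, k2, p1, p2, k3] as OpenCV has them; the pictures are not rectified), "origin" and "attitude" of the camera in the world. Camera axes: x right, y down, z forward; pixel columns grow to the right and rows downward; lengths in m; the calibration is good to about 2 mm. A picture is of the moment at which its call begins. camera_info takes no time and is no camera call.
- job_done(): hands the job in; it is judged then, once.
Trained networks look in the newest picture that a camera, given by its name, has taken for a name from the list of things; names that differ only in an ending like _2 or _b are one class to them, and where a whole thing is asked for, a point or a joint stands for the part that bears it (a point fixed in the world has none). Each returns a list of dicts, best first, with "p" (0 to 1); they miss things now and then, are a little off and sometimes report something else, mostly with a low value. They report only what shows in the picture. A call takes as long as a camera call. They do not tell look-alikes from the thing itself.
- trace(camera, thing): "region" (480x640 bool, what is visible of it) and "location" ([column, row] in pixels, amid what is visible of it).
The state is a dict: "time": time; "joint_pos": joint angles; "joint_vel": joint speeds; "joint_efforts": joint torques, N m; "tool_pos": TCP position; "tool_rot": TCP orientation; "contact_force": force on the tool from outside, world axes, zero at the start; "ft_torque": the same for the moment, N m; "gripper_width": opening from 0.0 (shut) to 1.0 (fully open); "grasp_force": force on a finger pad.
Only numpy, scipy, OpenCV 4.12 (cv2) and the standard library are available. Lean on these libraries where they do the work, as an engineer would, in place of code of your own. Each camera call takes 0.05 s, during which the arm holds its last target. There are 200 camera calls.

TASK

Tidy the dental bench: put the horseshoe-shaped full-arch model in the square pan, the two straight quadrant models in the long narrow tray, and the two round mounting plates in the round dish. Each must end lying flat on the floor of its tray the same way up as now, nothing stacked or propped on a rim or on its neighbour. Plaster chips, so set each piece down close to the floor of its tray rather than dropping it, and leave the little jar and the bur block standing where they are.

Things in the scene. Friction and masses are not known exactly. Their poses are not given: they have to be found in the camera images.
- arch_center (a point): the full-arch model: a plaster base 58 by 58, straight at the back (-x) and rounded at the front (+x), with a horseshoe of white teeth on top; 26 high in all (base 13, horseshoe above it, up to 54 wide). Its two sides (facing +y and -y) are flat and parallel, 58 apart, from the back to 8 mm forward of the middle; 100 g. The point is its centre, 13 mm above its underside; z up. Starts flat on the bench (the bench top is at height 0), teeth up.
- quad1_center (a point): a quadrant model: a straight plaster block, 46 long (its x) by 22 wide (its y) by 26 high with one row of four white teeth along the top (the block itself is 15 high, the ridge and teeth above it about 12 wide); 45 g. The point is its centre, 13 mm above its underside; z up. The two quadrant models are alike. Starts flat on the bench, teeth up.
- quad2_center (a point): a quadrant model: a straight plaster block, 46 long (its x) by 22 wide (its y) by 26 high with one row of four white teeth along the top (the block itself is 15 high, the ridge and teeth above it about 12 wide); 45 g. The point is its centre, 13 mm above its underside; z up. The two quadrant models are alike. Starts flat on the bench, teeth up.
- plate1_center (a point): a mounting plate: a round plaster puck, 42 across and 20 high, with a small steel insert in the middle of its top; 40 g. The point is its centre, 10 mm above its underside; z up. The two plates are alike. Starts flat on the bench, insert up.
- plate2_center (a point): a mounting plate: a round plaster puck, 42 across and 20 high, with a small steel insert in the middle of its top; 40 g. The point is its centre, 10 mm above its underside; z up. The two plates are alike. Starts flat on the bench, insert up.
- square_pan: the square pan, 110 by 110 outside, fixed to the bench: rim 11 high, walls 4 thick, floor 3 thick (inside 102 by 102). Origin: centre of its underside; sides along its x and y.
- long_tray: the long narrow tray, fixed: 70 (its x) by 170 (its y, the long way) outside, rim 11 high, walls 4 thick, floor 3 thick (inside 62 by 162). Origin: centre of its underside.
- round_dish: the round dish, fixed: 140 across outside, rim 11 high, wall 4 thick, floor 3 thick (inside 132 across). Origin: centre of its underside.
- wax_jar_center (a point): bystander: a small closed amber jar with a steel cap, 34 across and 42 high, loose, standing among the models. The point is its centre, 21 mm above the bench.
- bur_block_center (a point): bystander: an aluminium block 24 by 24 by 20 high with four thin burs standing in it (37 high in all), loose. The point is the centre of the block, 10 mm above the bench.
Mind the look-alikes: they are no part of the job. Leave any yellow look-alike of the part that bears quad2_center alone. Leave any black look-alike of the part that bears plate2_center alone.

How it is judged:
At the end, for the whole second after the job is handed in: Arch centre within 45 mm of the pan's centre, plates' centres within 45 mm of the dish's, quadrants' within 28 mm across and 75 mm along of the long tray's; each on the tray's floor (height within 2.5 mm), within 0.15 rad of level, same way up, released, at rest (under 10 mm/s) (horizontal distance between arch_center and square_pan below 0.045 m and z of arch_center in the frame of square_pan between 0.0135 and 0.0195 m and angle between each of arch_center, quad1_center, quad2_center, plate1_center, plate2_center's own z axis and vertical below 0.15 rad and linear speed of each of arch, quad1, quad2, plate1, plate2 below 0.01 m/s and x of quad1_center in the frame of long_tray between -0.028 and 0.028 m and y of quad1_center in the frame of long_tray between -0.075 and 0.075 m and z of quad1_center in the frame of long_tray between 0.0135 and 0.0195 m and x of quad2_center in the frame of long_tray between -0.028 and 0.028 m and y of quad2_center in the frame of long_tray between -0.075 and 0.075 m and z of quad2_center in the frame of long_tray between 0.0135 and 0.0195 m and horizontal distance between each of plate1_center, plate2_center and round_dish below 0.045 m and z of plate1_center in the frame of round_dish between 0.0105 and 0.0165 m and z of plate2_center in the frame of round_dish between 0.0105 and 0.0165 m); the robot touches nothing.
It fails at once if the jar or the bur block is shifted or knocked (its centre moves more than 15 mm) (distance of any of wax_jar_center, bur_block_center from where it was at the start of the episode above 0.015 m).
It fails at once if a model or plate is dropped: loose in the air, out of the fingers, with its centre more than 50 mm above the bench ((height (world z) of arch_center above 0.05 m and contact force between the fingers and arch below 0.02 N) or (height (world z) of quad1_center above 0.05 m and contact force between the fingers and quad1 below 0.02 N) or (height (world z) of quad2_center above 0.05 m and contact force between the fingers and quad2 below 0.02 N) or (height (world z) of plate1_center above 0.05 m and contact force between the fingers and plate1 below 0.02 N) or (height (world z) of plate2_center above 0.05 m and contact force between the fingers and plate2 below 0.02 N)).
It also fails if it takes over 120 s, if anything falls off the work surface, if the arm or the gripper's body presses on something with over 40 N, if the wrist force passes 120 N, or if a joint passes its speed limit or range.

## Working session

There is one attempt and no reset: what is moved stays moved. The work goes in short steps, Python scripts to look and compute and a tool call to move; the robot and the scene stay as the last step left them, time stands still between calls to the robot, and variables do not carry over. Pictures are saved under pics/ and viewed, at most 14 in all, crops included, and the job is handed in when it is done.

Besides the shell and the picture viewer there is one more tool, called as name([rows], argument=value, ...), one row to a line, values as JSON. play_rows: Moves the arm, as the interface text tells. Its arguments: {"type":"object","properties":{"linear":{"type":"array","items":{"type":"array","items":{"type":"number"}}},"turn":{"type":"array","items":{"type":"number"}},"hand":{"type":"number"}},"required":["linear","turn"]}

```bash
mkdir -p pics; python3 - <<'E'
from plant import *
import cv2
for n in("side","top"):
    i=camera_info(n);print(n,i)
    cv2.imwrite(f"pics/{n}0.png",cv2.cvtColor(grab_frame(n),cv2.COLOR_RGB2BGR))
print(state())
E
```

```text
side {'camera_matrix': array([[450.75585871,   0.        , 317.75584679],
       [  0.        , 450.75585871, 237.46049002],
       [  0.        ,   0.        ,   1.        ]]), 'distortion': array([0.01303805, 0.        , 0.        , 0.        , 0.        ]), 'origin': array([-0.03480346,  0.54454884,  0.50845416]), 'attitude': array([ 0.20051492, -0.3410795 ,  0.78851172, -0.47085859])}
top {'camera_matrix': array([[524.83894842,   0.        , 317.61962822],
       [  0.        , 524.83894842, 236.51570697],
       [  0.        ,   0.        ,   1.        ]]), 'distortion': array([-0.0961139,  0.       ,  0.       ,  0.       ,  0.       ]), 'origin': array([ 0.37139653, -0.0146785 ,  1.28850946]), 'attitude': array([-0.04521028,  0.71320596, -0.69795442,  0.04639955])}
{'time': 0.1, 'joint_pos': array([-1.39398491e+00,  5.32637968e-02,  1.61420046e+00,  1.12649211e-05,
        1.47600217e+00, -1.18987839e-01]), 'joint_vel': array([ 0.00158597,  0.00013054, -0.00416918, -0.00048311, -0.00093291,
       -0.00180691]), 'joint_efforts': array([-6.40897397e-04, -3.94902456e+01, -3.71366394e+01, -2.44492994e-04,
        3.87814376e-03, -6.88987129e-06]), 'tool_pos': array([ 0.18209785, -0.59727538,  0.23017659]), 'tool_rot': array([-9.36654484e-04,  9.89082418e-01,  1.47360420e-01, -2.14788893e-05]), 'contact_force': array([ 0.15374655, -0.1711434 ,  0.18318137]), 'ft_torque': array([0.02830085, 0.00704075, 0.00234078]), 'grasp_force': 0.0, 'gripper_width': 0.9998679082482629}
```

View pics/top0.png

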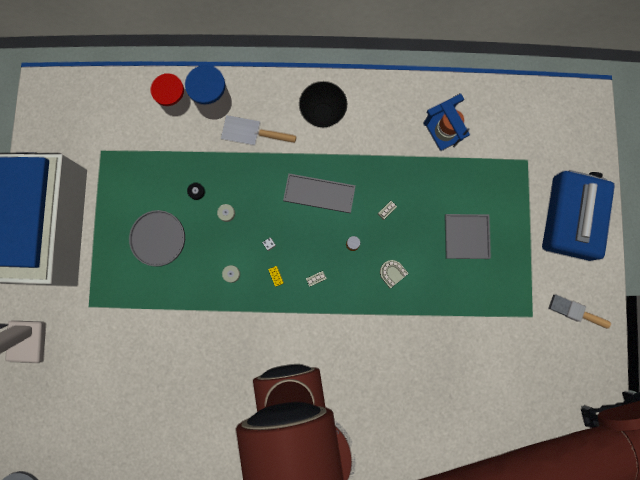

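View pics/side0.png

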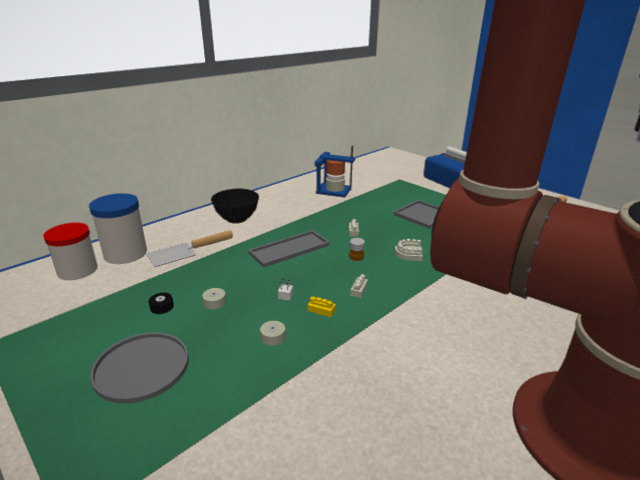

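Top view: plates at (226,212) and (231,273), with a black look-alike at (196,191). Quadrants are at (388,210) and (317,279), with a yellow look-alike at (276,276). Arch (393,273), jar (354,243), bur block (268,243), dish (157,238), long tray (319,193), pan (467,237). The side view shows the same layout, with the pan partly hidden by the arm.

```bash
cat > h.py <<'E'
from plant import *
import numpy as np, cv2
from scipy.spatial.transform import Rotation as R
def cam(n):
    i=camera_info(n);q=np.array(i["attitude"])
    return i["camera_matrix"],i["distortion"],np.array(i["origin"]),R.from_quat(q[[1,2,3,0]]).as_matrix()
def rays(n,px):
    K,d,o,A=cam(n)
    p=cv2.undistortPoints(np.asarray(px,float).reshape(-1,1,2),K,d).reshape(-1,2)
    v=np.c_[p,np.ones(len(p))]@A.T
    return o,v/np.linalg.norm(v,axis=1)[:,None]
def plane(n,px,z):
    o,v=rays(n,px);return (o+v*((z-o[2])/v[:,2])[:,None])[:,:2]
def proj(n,X):
    K,d,o,A=cam(n);Rt=A.T
    return cv2.projectPoints(np.asarray(X,float).reshape(-1,1,3),cv2.Rodrigues(Rt)[0],-Rt@o,K,d)[0].reshape(-1,2)
def tri(pa,pb):
    o1,v1=rays("top",pa);o2,v2=rays("side",pb);v1=v1[0];v2=v2[0]
    s=np.linalg.lstsq(np.c_[v1,-v2],o2-o1,rcond=None)[0]
    a,b=o1+s[0]*v1,o2+s[1]*v2
    return (a+b)/2,np.linalg.norm(a-b)
E
python3 - <<'E'
from h import *
grab_frame("top");grab_frame("side")
f=grab_frame("top");np.save("top.npy",f)
T={}
for t,zm in dict(arch_center=.013,quad1_center=.013,plate1_center=.01,square_pan=.011,long_tray=.011,round_dish=.011,wax_jar_center=.042,bur_block_center=.02).items():
    a=[r for r in trace("top",t) if r["p"]>.3]
    T[t]=a
g=grab_frame("side")
for t,a in T.items():
    b=[r for r in trace("side",t) if r["p"]>.3]
    for r in a:
        rs=r["region"];c=cv2.minAreaRect(np.argwhere(rs)[:,::-1].astype(np.float32))
        col=np.median(f[rs],0)
        m=[(tri(r["location"],s["location"]),s) for s in b]
        m=[(x,np.round(s["location"])) for x,s in m if x[1]<.012]
        print(t,round(r["p"],2),np.round(r["location"],1),rs.sum(),col,"|",[(x[0].round(3),x[1].round(3),l) for x,l in m])
    np.save(f"reg_{t}.npy",np.array([r["region"] for r in a]))
c=f[150:310,120:500]
cv2.imwrite("pics/crop1.png",cv2.cvtColor(cv2.resize(c,None,fx=2.1,fy=2.1,interpolation=cv2.INTER_CUBIC),cv2.COLOR_RGB2BGR))
E
```

```text
arch_center 0.75 [390.6 275.7] 507 [152. 155. 138.] | [(array([ 0.449, -0.192,  0.015]), np.float64(0.008), array([407., 249.]))]
arch_center 0.65 [228.5 270.7] 255 [146. 150. 133.] | []
quad1_center 0.69 [384.6 209.2] 158 [150.5 154.  137. ] | [(array([ 0.609, -0.184, -0.001]), np.float64(0.009), array([354., 232.]))]
plate1_center 0.75 [230.2 272.1] 242 [146. 151. 133.] | [(array([0.444, 0.195, 0.008]), np.float64(0.005), array([273., 333.]))]
square_pan 0.71 [468.  239.1] 2002 [100. 100. 102.] | [(array([ 0.545, -0.385,  0.008]), np.float64(0.011), array([422., 213.]))]
long_tray 0.83 [320.2 191.8] 1965 [106. 105. 108.] | [(array([ 0.656, -0.017, -0.006]), np.float64(0.007), array([286., 250.]))]
round_dish 0.82 [156.2 239. ] 2478 [ 98.  97. 100.] | [(array([0.526, 0.389, 0.003]), np.float64(0.006), array([136., 367.]))]
wax_jar_center 0.56 [350.5 244. ] 135 [144. 146. 155.] | [(array([ 0.518, -0.098,  0.018]), np.float64(0.006), array([358., 252.]))]
bur_block_center 0.67 [268.4 242.4] 91 [169. 172. 177.] | [(array([0.52 , 0.105, 0.007]), np.float64(0.003), array([285., 292.]))]
```

View pics/crop1.png

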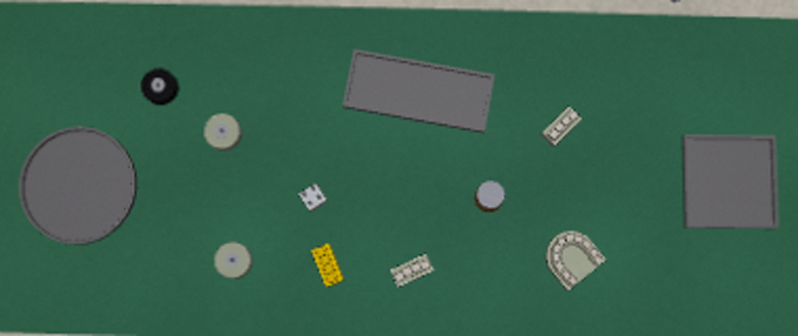

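The crop confirms two white quadrants at top pixels (388,210) and (317,279), and a yellow one at (276,276) to leave alone. The two pale plates are at (226,212) and (231,273), and the black one is at (196,191). The pale ones fit the description because they are plaster. Next I fit silhouettes in both views, with z left free as a height check.

```bash
cat > fit.py <<'E'
from h import *
from scipy.optimize import minimize
def box(a,b,zs):return np.array([[x*s,y*t,z] for z,s,t in zs for x in(-a/2,a/2) for y in(-b/2,b/2)])
th=np.linspace(0,2*np.pi,40)
def cyl(d,h):return np.array([[d/2*np.cos(t),d/2*np.sin(t),z] for z in(0,h) for t in th])
tt=np.linspace(-np.pi/2,np.pi/2,20)
D=np.array([[-29,-29],[-29,29]]+[[8+21*np.cos(t),29*np.sin(t)] for t in tt])/1000
arch=np.r_[np.c_[D,0*D[:,:1]],np.c_[D,0*D[:,:1]+.013],np.c_[D*.92,0*D[:,:1]+.026]]
quad=np.r_[box(.046,.022,[(0,1,1),(.015,1,1)]),box(.044,.012,[(.026,1,1)])]
plate=cyl(.042,.02)
tray=lambda a,b:box(a,b,[(0,1,1),(.011,1,1)])
def mask(f):
    hsv=cv2.cvtColor(f,cv2.COLOR_RGB2HSV)
    g=(hsv[...,0]>62)&(hsv[...,0]<95)&(hsv[...,1]>90)
    return (~g).astype(np.uint8)
def fit(ims,pts,x0,sym=False,views=("top","side"),S=4):
    """fit x,y,z,yaw of the convex silhouette to the non-green masks"""
    def place(p):
        c,s=np.cos(p[3]),np.sin(p[3])
        return pts@np.array([[c,-s,0],[s,c,0],[0,0,1]]).T+p[:3]
    data={}
    for n in views:
        u=proj(n,place(x0));lo=(u.min(0)-10).astype(int);hi=(u.max(0)+10).astype(int)
        lo=np.maximum(lo,0)
        m=mask(ims[n])[lo[1]:hi[1],lo[0]:hi[0]]
        k,l,st,ce=cv2.connectedComponentsWithStats(m)
        j=np.argmin([np.linalg.norm(ce[i]+lo-u.mean(0))-.05*st[i,4]**.5 if st[i,4]>20 else 1e9 for i in range(1,k)])+1
        m=(l==j).astype(np.uint8)
        cs=cv2.findContours(m,cv2.RETR_EXTERNAL,cv2.CHAIN_APPROX_NONE)[0]
        m=cv2.drawContours(m,cs,-1,1,-1)
        data[n]=(lo,cv2.resize(m.astype(np.float32),None,fx=S,fy=S,interpolation=cv2.INTER_LINEAR)>.5)
    def cost(p):
        e=0
        for n,(lo,m) in data.items():
            u=(proj(n,place(p))-lo+.5)*S-.5
            r=np.zeros(m.shape,np.uint8)
            cv2.fillConvexPoly(r,np.round(cv2.convexHull(u.astype(np.float32))*16).astype(np.int32),1,shift=4)
            e+=1-(m&(r>0)).sum()/(m|(r>0)).sum()
        return e/len(data)
    best=None
    for y in ([x0[3]] if sym else x0[3]+np.radians([-25,0,25])):
        q=np.array([*x0[:3],y]);ini=np.vstack([q]+[q+np.eye(4)[i]*d for i,d in enumerate((.008,.008,.006,.15))])
        r=minimize(cost,q,method="Nelder-Mead",options=dict(initial_simplex=ini,xatol=2e-4,fatol=1e-4,maxiter=300))
        if best is None or r.fun<best.fun:best=r
    return best.x,best.fun
E
cat > run.py <<'E'
from fit import *
ims=dict(top=grab_frame("top"),side=grab_frame("side"))
for n in ims:np.save(n+".npy",ims[n])
L=[("arch",arch,(393,273),135,0,2),("quadA",quad,(388,210),-40,0,2),("quadB",quad,(317,279),-70,0,2),("plateA",plate,(226,212),0,1,2),("plateB",plate,(231,273),0,1,2),
("pan",tray(.11,.11),(467,237),0,0,1),("tray",tray(.07,.17),(319,193),0,0,2),("dish",cyl(.14,.011),(157,238),0,1,2),("jar",cyl(.034,.042),(354,243),0,1,2),("bur",box(.024,.024,[(0,1,1),(.02,1,1)]),(268,243),45,0,1),
("yellow",quad,(276,276),20,0,2),("black",plate,(196,191),0,1,2)]
for n,p,px,y,s,v in L:
    xy=plane("top",px,.013)[0]
    x,e=fit(ims,p,[*xy,0,np.radians(y)],s,("top","side")[:v])
    print(n,np.round(x[:3]*1000,1),round(np.degrees(x[3]),1),round(e,3),"r",round(np.hypot(*x[:2]),3))
E
python3 run.py
```

```text
arch [ 454.4 -198.7   -1.9] 132.3 0.115 r 0.496
quadA [ 6.080e+02 -1.848e+02 -3.000e-01] -44.7 0.271 r 0.635
quadB [ 4.354e+02 -1.260e+01 -3.000e-01] -64.3 0.07 r 0.436
plateA [5.928e+02 2.138e+02 1.000e-01] 3.6 0.045 r 0.63
plateB [4.420e+02 1.947e+02 4.000e-01] 3.2 0.046 r 0.483Traceback (most recent call last):
  File "run.py", line 9, in <module>
    x,e=fit(ims,p,[*xy,0,np.radians(y)],s,("top","side")[:v])
        ~~~^^^^^^^^^^^^^^^^^^^^^^^^^^^^^^^^^^^^^^^^^^^^^^^^^^
  File "fit.py", line 43, in fit
    r=minimize(cost,q,method="Nelder-Mead",options=dict(initial_simplex=ini,xatol=2e-4,fatol=1e-4,maxiter=300))
    res = _minimize_neldermead(fun, x0, args, callback, bounds=bounds,
                               **options)
    fxcc = func(xcc)
    fx = function(np.copy(x), *(wrapper_args + args))
  File "fit.py", line 35, in cost
    u=(proj(n,place(p))-lo+.5)*S-.5
       ~~~~^^^^^^^^^^^^
  File "h.py", line 15, in proj
    K,d,o,A=cam(n);Rt=A.T
            ~~~^^^
  File "h.py", line 5, in cam
    i=camera_info(n);q=np.array(i["attitude"])
ValueError: time passes only in moves, steps and waits
```

```bash
python3 - <<'E'
s=open("h.py").read()
s=s.replace("def cam(n):","import functools\n@functools.cache\ndef cam(n):");open("h.py","w").write(s)
s=open("fit.py").read()
s=s.replace("    def cost(p):\n        e=0","    def cost(p):\n        e=0\n        if len(views)==1:p=[p[0],p[1],x0[2],p[3]]");open("fit.py","w").write(s)
s=open("run.py").read()
s=s.replace("135,0,2","45,0,1").replace("-40,0,2","-40,0,1").replace("""(388,210),-40,0,1),""","""(388,210),-40,0,1),("arch2",arch,(393,273),45,0,2),""")
s=s.replace('top=grab_frame("top"),side=grab_frame("side")','top=np.load("top.npy"),side=np.load("side.npy")').replace('for n in ims:np','if 0:np')
open("run.py","w").write(s)
E
python3 run.py
```

```text
arch [ 455.9 -197.7    5.5] 39.5 0.049 r 0.497
quadA [ 607.9 -184.7   -4.3] -44.7 0.082 r 0.635
arch2 [ 455.7 -197.8   -0.6] 40.7 0.064 r 0.497
quadB [ 4.354e+02 -1.260e+01 -3.000e-01] -64.3 0.07 r 0.436
plateA [5.928e+02 2.138e+02 1.000e-01] 3.6 0.045 r 0.63
plateB [4.420e+02 1.947e+02 4.000e-01] 3.2 0.046 r 0.483
pan [ 547.9 -387.9    2.1] 1.1 0.015 r 0.671
tray [648.7 -16.6   0. ] -9.1 0.024 r 0.649
dish [527.1 384.9  -0.7] 1.1 0.016 r 0.653
jar [ 522.2 -100.7    2. ] 6.0 0.186 r 0.532
bur [517.8 104.2  21.5] 35.2 0.064 r 0.528
yellow [439.4  84.7  -1.6] 22.2 0.075 r 0.448
black [647.3 291.9  -2.1] -1.0 0.201 r 0.71
```

Fitted underside heights are within about 2 mm of 0, apart from poorer fits for the bur block and black plate, so the positions agree with the given sizes. The arch faces yaw 40°. First I go above it.

play_rows([
  [0.027,0.04,-0.008],
  [0.027,0.04,-0.008],
  [0.027,0.04,-0.008],
  [0.027,0.04,-0.008],
  [0.027,0.04,-0.008],
  [0.027,0.04,-0.008],
  [0.027,0.04,-0.008],
  [0.027,0.04,-0.008],
], turn=[3,3,3,3,3,3,3,2.5], hand=0.082)

```text
time: 2.2
tool_pos: [0.399, -0.2765, 0.1674]
tool_rot: [0.0, 0.938, 0.346, 0.0]
contact_force: [-0.3, 0.0, -0.4]
gripper_width: 0.961
grasp_force: 0.0
```

play_rows([
  [0.027,0.038,-0.01],
  [0.027,0.039,-0.01],
  [0,0,-0.04],
  [0,0,-0.03],
  [0,0,-0.01],
  [0,0,0],
  [0,0,0],
], turn=[0,0,0,0,0,0,0])

```text
time: 3.08
tool_pos: [0.4532, -0.2017, 0.069]
tool_rot: [0.001, 0.938, 0.346, 0.001]
contact_force: [0.1, 0.5, -0.3]
gripper_width: 0.963
grasp_force: 0.0
```

```bash
cat > look.py <<'E'
import sys
from h import *
n,x,y,w,hh,out=sys.argv[1],*map(int,sys.argv[2:6]),sys.argv[6]
f=grab_frame(n);c=f[y:y+hh,x:x+w];k=min(800/w,600/hh)
cv2.imwrite("pics/"+out,cv2.cvtColor(cv2.resize(c,None,fx=k,fy=k,interpolation=cv2.INTER_CUBIC),cv2.COLOR_RGB2BGR))
E
python3 look.py side 320 150 200 150 arch_above.png
```

```text
(no output)
```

View pics/arch_above.png

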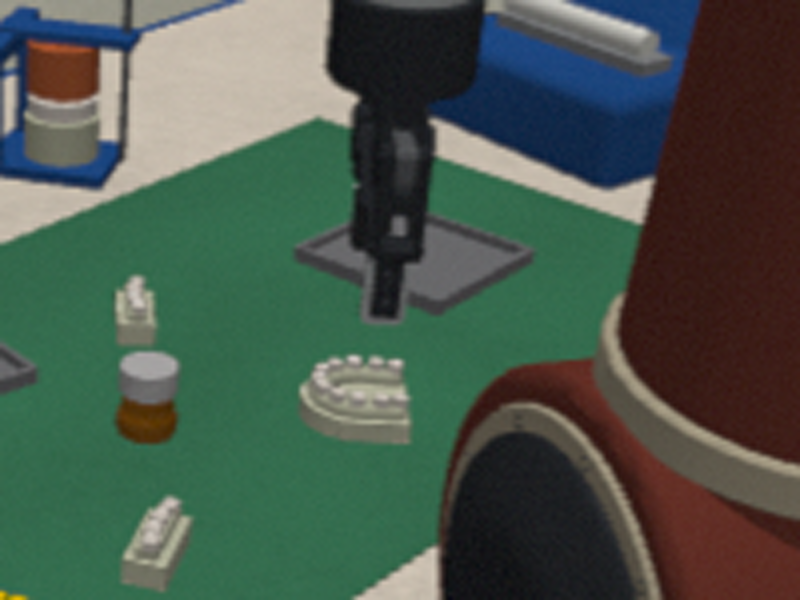

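The side view (crop at 4x) shows the fingers above the arch. The tip is at about pixel (416,227), and the arch (410,250), quadrant A (354,230) and pan are now unobstructed. I refit those with both views.

```bash
python3 - <<'E'
from fit import *
ims=dict(top=np.load("top.npy"),side=grab_frame("side"));np.save("side2.npy",ims["side"])
for n,p,x,y in[("arch",arch,(.456,-.198),40),("quadA",quad,(.608,-.185),-45),("pan",tray(.11,.11),(.548,-.388),1)]:
    r,e=fit(ims,p,[*x,0,np.radians(y)]);print(n,np.round(r[:3]*1000,1),np.degrees(r[3]).round(1),round(e,3))
    r,e=fit(ims,p,[*x,0,np.radians(y)],views=("side",));print(" side",np.round(r[:3]*1000,1),np.degrees(r[3]).round(1),round(e,3))
print(proj("side",[[.4532,-.2017,.081]]),state()["tool_pos"])
E
```

```text
arch [ 455.7 -197.8   -0.7] 40.6 0.064
 side [ 455.3 -197.1   13.1] 40.8 0.08
quadA [ 608.5 -185.3   -0.7] -44.3 0.273
 side [ 592.1 -170.    10.5] -40.9 0.453
pan [ 5.486e+02 -3.878e+02  1.000e-01] 1.1 0.185
 side [ 549.1 -387.5   13.4] 0.5 0.353
[[413.38917227 220.57613555]] [ 0.45313955 -0.20163917  0.06894827]
```

The arch agrees in both views. Descend and grip.

play_rows([
  [-0.001,0,-0.03],
  [0,0,-0.02],
  [0,0,-0.012],
  [0,0,-0.005],
  [0,0,0],
], turn=[0,0,0,0,0])

```text
time: 3.8
tool_pos: [0.4515, -0.2011, 0.0007]
tool_rot: [0.0, 0.938, 0.346, 0.0]
contact_force: [0.7, 0.7, 0.3]
gripper_width: 0.957
grasp_force: 0.0
```

play_rows([
  [0,0,0],
  [0,0,0],
  [0,0,0],
  [0,0,0],
  [0,0,0],
], turn=[0,0,0,0,0], hand=0.045)

```text
time: 4.42
tool_pos: [0.4523, -0.2015, 0.0017]
tool_rot: [0.001, 0.938, 0.346, 0.001]
contact_force: [0.3, 0.3, 6.0]
gripper_width: 0.657
grasp_force: 65.0
```

play_rows([
  [0,0,0.015],
  [0,0,0.025],
  [0,0,0.02],
  [0.023,-0.0475,0],
  [0.023,-0.0475,0],
  [0.023,-0.0475,0],
  [0.023,-0.0475,0],
  [0,0,0],
], turn=[0,0,0,0,0,0,0,0])

```text
time: 5.42
tool_pos: [0.5438, -0.3938, 0.0605]
tool_rot: [0.0, 0.939, 0.345, 0.0]
contact_force: [0.2, 1.2, -1.4]
gripper_width: 0.655
grasp_force: 64.4
```

```bash
python3 look.py side 340 150 160 120 arch_pan.png; python3 -c "
from plant import *
s=state();print(s['tool_pos'],s['gripper_width'],s['grasp_force'])"
```

```text
[ 0.54306169 -0.39178476  0.06009808] 0.6551377252920104 64.35150682926178
```

View pics/arch_pan.png

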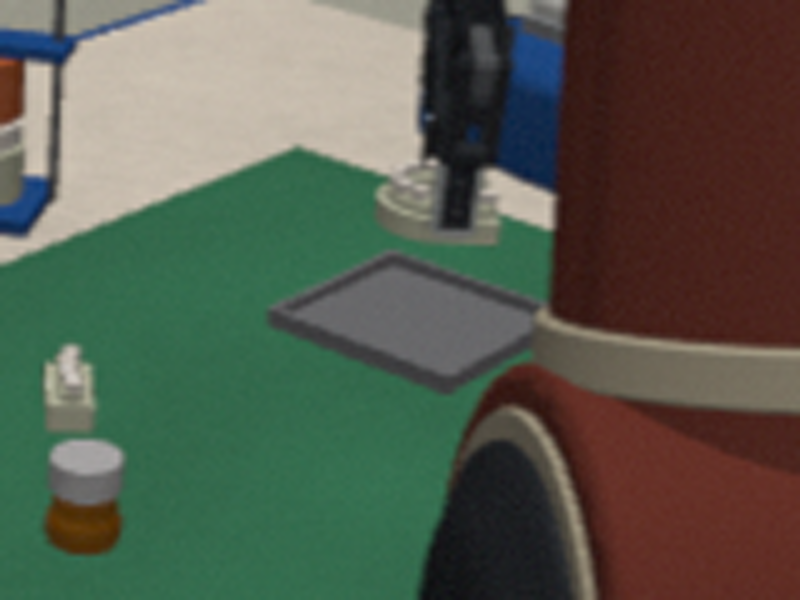

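The side crop shows the arch held level, bottom at about pixel (427,198), above the pan. Lower it.

play_rows([
  [0,0,-0.025],
  [0,0,-0.02],
  [0,0,-0.007],
  [0,0,-0.003],
  [0,0,-0.001],
  [0,0,0],
], turn=[0,0,0,0,0,0])

```text
time: 6.22
tool_pos: [0.5437, -0.391, 0.0057]
tool_rot: [0.0, 0.938, 0.346, 0.0]
contact_force: [-2.8, 3.1, 6.0]
gripper_width: 0.654
grasp_force: 64.9
```

play_rows([
  [0,0,0],
  [0,0,0],
  [0,0,0],
  [0,0,0.02],
  [0,0,0.03],
  [0,0,0.03],
], turn=[0,0,0,0,0,0], hand=0.07)

```text
time: 6.98
tool_pos: [0.5435, -0.3911, 0.0866]
tool_rot: [0.001, 0.938, 0.346, 0.0]
contact_force: [0.5, 0.4, 0.9]
gripper_width: 0.816
grasp_force: 0.0
```

play_rows([
  [0.008,0.026,0],
  [0.008,0.026,0],
  [0.008,0.026,0],
  [0.008,0.026,0],
  [0.008,0.026,0],
  [0.008,0.026,0],
  [0.008,0.025,0],
  [0.008,0.025,0],
], turn=[-10.5,-10.5,-10.5,-10.5,-10.5,-10.5,-10.5,-10.5], hand=0.05)

```text
time: 7.98
tool_pos: [0.6081, -0.1843, 0.0861]
tool_rot: [0.0, 0.928, -0.374, 0.001]
contact_force: [0.3, -0.7, 0.3]
gripper_width: 0.587
grasp_force: 0.0
```

```bash
cat > chk.py <<'E'
from fit import *
import sys
ims=dict(top=grab_frame("top"),side=grab_frame("side"))
np.save("top_l.npy",ims["top"]);np.save("side_l.npy",ims["side"])
s=state();q=s["tool_rot"];print("tcp",s["tool_pos"].round(4),"closing",round(2*np.degrees(np.arctan2(q[2],q[1]))-90,1),round(s["gripper_width"]*85.4,1))
E
python3 chk.py; python3 - <<'E'
from fit import *
ims=dict(top=np.load("top_l.npy"),side=np.load("side_l.npy"))
f=ims["top"];
def crop(f,x,y,w,h,k):return cv2.resize(f[y:y+h,x:x+w],None,fx=k,fy=k,interpolation=cv2.INTER_CUBIC)
a=crop(f,350,180,160,120,2.5);b=crop(ims["side"],340,170,160,120,2.5)
cv2.imwrite("pics/p3.png",cv2.cvtColor(np.hstack([a,b]),cv2.COLOR_RGB2BGR))
E
```

```text
tcp [ 0.6083 -0.183   0.0859] closing -133.5 50.0
```

View pics/p3.png

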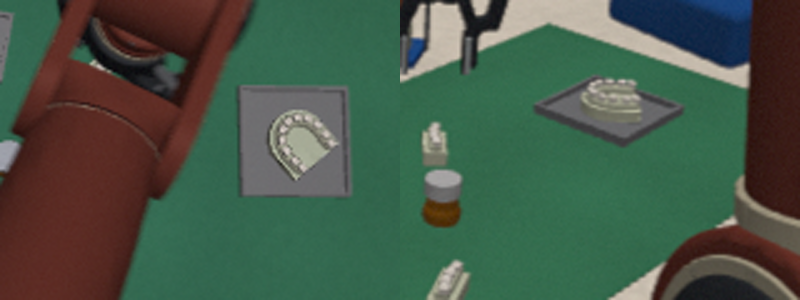

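The arch lies flat in the pan: top crop about (470,237), side crop about (424,210). Quick check that the tool lines up over quadrant A.

```bash
python3 - <<'E'
from fit import *
m=mask(np.load("side_l.npy"))
k,l,st,ce=cv2.connectedComponentsWithStats(m[215:239,340:368])
print(st[:,4],[(c+[340,215]).round(1) for c in ce])
for x,y in((.608,-.185),(.600,-.176),(.616,-.194)):
    a=np.radians(-44.5);c,s=np.cos(a),np.sin(a)
    u=proj("side",quad@np.array([[c,-s,0],[s,c,0],[0,0,1]]).T+[x,y,0]);h=cv2.convexHull(u.astype(np.float32));M=cv2.moments(h)
    print(x,y,M["m10"]/M["m00"],M["m01"]/M["m00"],u.min(0),u.max(0))
print(st)
E
```

```text
[482 190] [array([353.4, 225.6]), array([353.6, 228.7])]
0.608 -0.185 353.37711193974536 227.81086535986174 [348.3184282  218.21259228] [358.64657088 236.41549568]
0.6 -0.176 353.2895074189805 230.1069304452506 [348.18363607 220.38637489] [358.60888877 238.82602738]
0.616 -0.194 353.4630653504862 225.5589515820139 [348.45071131 216.0800485 ] [358.68354333 234.05188937]
[[  0   0  28  24 482]
 [  8   3  15  21 190]]
```

Consistent within about 3 mm along its length. Grip.

play_rows([
  [-0.001,-0.001,-0.03],
  [0,-0.001,-0.03],
  [0,0,-0.014],
  [0,0,-0.006],
  [0,0,-0.002],
  [0,0,0],
], turn=[-1,0,0,0,0,0])

```text
time: 8.82
tool_pos: [0.6069, -0.1872, 0.0034]
tool_rot: [0.0, 0.925, -0.379, 0.001]
contact_force: [-0.3, -0.1, 0.5]
gripper_width: 0.586
grasp_force: 0.0
```

play_rows([
  [0,0,0],
  [0,0,0],
  [0,0,0],
  [0,0,0],
  [0,0,0],
  [0,0,0],
], turn=[0,0,0,0,0,0], hand=0.01)

```text
time: 9.57
tool_pos: [0.607, -0.1871, 0.0034]
tool_rot: [-0.0, 0.925, -0.379, 0.001]
contact_force: [0.0, 0.7, 5.8]
gripper_width: 0.234
grasp_force: 61.8
```

play_rows([
  [0,0,0.015],
  [0,0,0.025],
  [0.006,0.022,0.02],
  [0.006,0.022,0],
  [0.006,0.022,0],
  [0.006,0.022,0],
  [0.006,0.022,0],
  [0.006,0.021,0],
], turn=[0,0,6,6,6,6,6,5.5])

```text
time: 10.58
tool_pos: [0.642, -0.055, 0.0625]
tool_rot: [-0.0, 0.997, -0.077, -0.0]
contact_force: [0.7, -0.1, 0.4]
gripper_width: 0.235
grasp_force: 61.1
```

play_rows([
  [0,0,-0.025],
  [0,0,-0.02],
  [0,0,-0.008],
  [0,0,-0.003],
  [0,0,-0.001],
  [0,0,0],
], turn=[0,0,0,0,0,0])

```text
time: 11.32
tool_pos: [0.6418, -0.056, 0.0074]
tool_rot: [-0.0, 0.997, -0.079, -0.001]
contact_force: [-7.9, 1.5, 10.6]
gripper_width: 0.234
grasp_force: 62.5
```

```bash
python3 chk.py; python3 - <<'E'
from fit import *
g=np.load("side_l.npy")[190:280,240:360]
f=np.load("top_l.npy")[160:250,260:380]
z=lambda c:cv2.resize(c,None,fx=3.3,fy=3.3,interpolation=cv2.INTER_CUBIC)
cv2.imwrite("pics/q1.png",cv2.cvtColor(np.hstack([z(f),z(g)]),cv2.COLOR_RGB2BGR))
E
```

```text
tcp [ 0.6418 -0.056   0.0073] closing -99.1 20.0
```

View pics/q1.png

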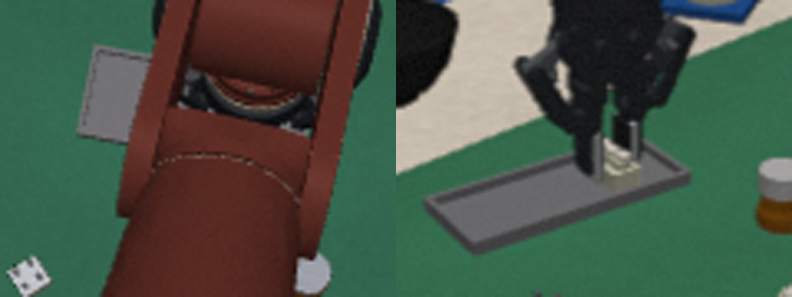

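The side crop shows the quadrant inside the tray on the floor, at about pixel (309,242). Release it, lift, and go to quadrant B at (435,-13), closing axis 26° (≡ -154°, turn -55°).

play_rows([
  [0,0,0],
  [0,0,0],
  [0,0,0],
  [0,0,0.02],
  [0,0,0.03],
  [0,0,0.03],
], turn=[0,0,0,0,0,0], hand=0.036)

```text
time: 12.18
tool_pos: [0.6426, -0.0559, 0.0876]
tool_rot: [0.0, 0.997, -0.079, 0.001]
contact_force: [0.2, 0.3, 0.3]
gripper_width: 0.422
grasp_force: 0.0
```

play_rows([
  [-0.026,0.005,0],
  [-0.026,0.005,0],
  [-0.026,0.005,0],
  [-0.026,0.006,0],
  [-0.026,0.006,0],
  [-0.026,0.006,0],
  [-0.026,0.005,0],
  [-0.025,0.005,0],
], turn=[-7,-7,-7,-7,-7,-7,-7,-6], hand=0.05)

```text
time: 13.18
tool_pos: [0.435, -0.0128, 0.0867]
tool_rot: [-0.0, 0.847, -0.532, 0.001]
contact_force: [0.2, 0.2, -0.1]
gripper_width: 0.584
grasp_force: 0.0
```

```bash
python3 chk.py; python3 - <<'E'
from fit import *
ims=dict(top=np.load("top_l.npy"),side=np.load("side_l.npy"))
r,e=fit(ims,quad,[.4354,-.0126,0,np.radians(-64)],views=("side",));print("B side",r.round(4),np.degrees(r[3]),e)
g=ims["side"];f=ims["top"]
z=lambda c:cv2.resize(c,None,fx=3.3,fy=3.3,interpolation=cv2.INTER_CUBIC)
cv2.imwrite("pics/q2.png",cv2.cvtColor(np.vstack([np.hstack([z(f[160:240,260:380]),z(g[190:270,240:360])]),np.hstack([z(f[230:310,260:380]),z(g[220:300,300:420])])]),cv2.COLOR_RGB2BGR))
E
```

```text
tcp [ 0.434  -0.0124  0.086 ] closing -154.0 50.1
B side [ 0.4352 -0.0124  0.0211 -1.1337] -64.9564173180817 0.07661770543866608
```

View pics/q2.png

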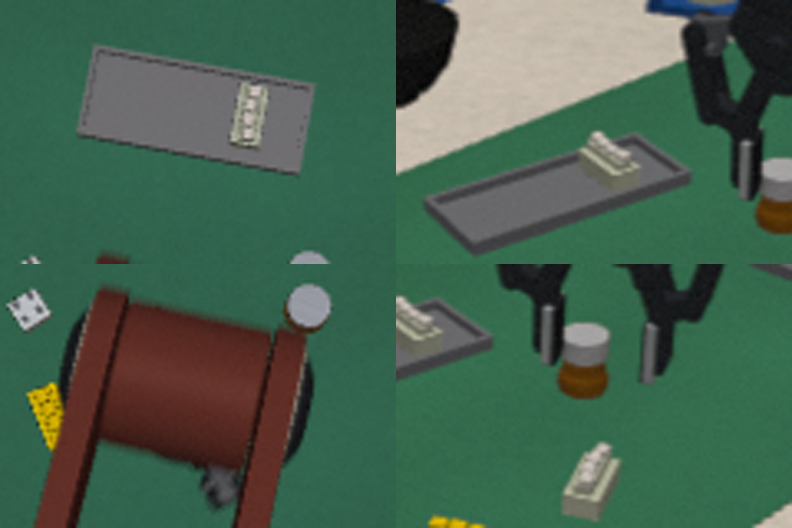

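Quadrant A lies across the tray, top crop about (336,194). Its far end is close to the rim, so I check whether it is flat.

```bash
python3 - <<'E'
from fit import *
from scipy.optimize import minimize
ims=dict(top=np.load("top_l.npy"),side=np.load("side_l.npy"))
def mk(n):
    f=ims[n];u=proj(n,[.6424,-.056,.013])[0].astype(int);o=u-22;c=f[o[1]:o[1]+44,o[0]:o[0]+44]
    h=cv2.cvtColor(c,cv2.COLOR_RGB2HSV).astype(int)
    m=((c[...,0].astype(int)-c[...,2]>6)&(h[...,2]>85)).astype(np.uint8)
    k,l,st,ce=cv2.connectedComponentsWithStats(m);m=(l==1+np.argmax(st[1:,4])).astype(np.uint8)
    return o,cv2.resize(m.astype(np.float32),None,fx=4,fy=4)>.5
d={n:mk(n) for n in ims}
def cost(p):
    e=0
    X=R.from_euler("xyz",[0,p[4],p[3]]).apply(quad-[0,0,.013])+p[:3]
    for n,(lo,m) in d.items():
        u=(proj(n,X)-lo+.5)*4-.5;r=np.zeros(m.shape,np.uint8)
        cv2.fillConvexPoly(r,np.round(cv2.convexHull(u.astype(np.float32))*16).astype(np.int32),1,shift=4)
        e+=1-(m&(r>0)).sum()/(m|(r>0)).sum()
    return e/2
q=np.array([.643,-.056,.016,np.radians(-9),0]);b=min((minimize(cost,q,method="Nelder-Mead",options=dict(initial_simplex=np.vstack([q]+[q+np.eye(5)[i]*s*v for i,v in enumerate((.006,.006,.005,.1,.15))]),maxiter=500)) for s in(1,-1)),key=lambda r:r.fun)
print(b.x.round(4),np.degrees(b.x[3:]),b.fun,[m.sum()/16 for _,m in d.values()])
E
```

```text
[ 0.6429 -0.0561  0.0165 -0.1578 -0.1484] [-9.04058217 -8.50133128] 0.15947723026777788 [np.float64(162.0), np.float64(208.75)]
```

```bash
python3 - <<'E'
from fit import *
out=[]
for n,k in(("side",10),):
    f=np.load(n+"_l.npy");u=proj(n,[.6424,-.056,.013])[0].astype(int);o=u-[20,22]
    c=cv2.resize(f[o[1]:o[1]+44,o[0]:o[0]+40],None,fx=k,fy=k,interpolation=cv2.INTER_CUBIC)
    for t in(0,-8.5):
        im=c.copy();X=R.from_euler("xyz",[0,t,-9],degrees=True).apply(box(.046,.022,[(0,1,1),(.015,1,1)])-[0,0,.013])+[.6424,-.056,.016]
        h=((proj(n,X)-o+.5)*k-.5).astype(int)
        for i in range(8):
            for j in range(i):
                if bin(i^j).count("1")==1:cv2.line(im,h[i].tolist(),h[j].tolist(),(255,0,0),1)
        out.append(im)
cv2.imwrite("pics/q3.png",cv2.cvtColor(np.hstack(out),cv2.COLOR_RGB2BGR))
E
```

```text
(no output)
```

View pics/q3.png

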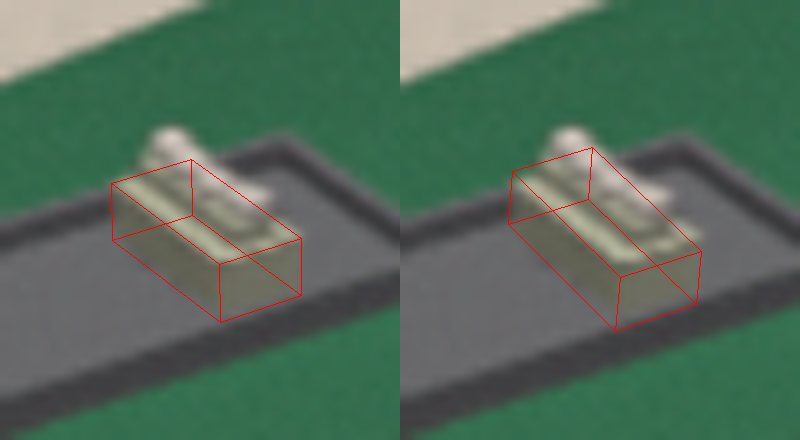

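The level outline (left) matches the block, so quadrant A is flat on the floor. Now grip quadrant B.

play_rows([
  [0.001,0,-0.03],
  [0,0,-0.03],
  [0,0,-0.014],
  [0,0,-0.006],
  [0,0,-0.003],
  [0,0,0],
], turn=[0,0,0,0,0,0])

```text
time: 14.02
tool_pos: [0.4369, -0.013, 0.003]
tool_rot: [-0.0, 0.848, -0.53, 0.001]
contact_force: [0.3, -0.4, 0.2]
gripper_width: 0.585
grasp_force: 0.0
```

play_rows([
  [0,0,0],
  [0,0,0],
  [0,0,0],
  [0,0,0],
  [0,0,0],
  [0,0,0],
], turn=[0,0,0,0,0,0], hand=0.01)

```text
time: 14.78
tool_pos: [0.437, -0.013, 0.0032]
tool_rot: [-0.0, 0.848, -0.53, 0.001]
contact_force: [-0.7, 0.6, 5.9]
gripper_width: 0.236
grasp_force: 61.0
```

play_rows([
  [0,0,0.015],
  [0,0,0.025],
  [0,0,0.02],
  [0.03,0.005,0],
  [0.03,0.005,0],
  [0.03,0.005,0],
  [0.03,0.005,0],
  [0.03,0.005,0],
], turn=[0,0,0,7,7,7,7,7])

```text
time: 15.78
tool_pos: [0.5869, 0.0124, 0.0626]
tool_rot: [0.0, 0.969, -0.249, -0.0]
contact_force: [0.3, -0.2, 0.4]
gripper_width: 0.238
grasp_force: 60.3
```

play_rows([
  [0.03,0.005,0],
  [0.02,0.004,0],
  [0.018,0.002,0],
  [0,0,-0.02],
  [0,0,-0.02],
  [0,0,-0.01],
  [0,0,-0.005],
  [0,0,-0.002],
], turn=[7,7,6,0,0,0,0,0])

```text
time: 16.77
tool_pos: [0.6523, 0.0233, 0.0071]
tool_rot: [0.0, 0.997, -0.079, -0.003]
contact_force: [-15.4, 0.5, 22.7]
gripper_width: 0.235
grasp_force: 63.1
```

play_rows([
  [0,0,0],
  [0,0,0],
], turn=[0,0])

```text
time: 17.02
tool_pos: [0.6532, 0.0233, 0.0072]
tool_rot: [0.0, 0.997, -0.079, -0.002]
contact_force: [-8.8, 0.2, 11.8]
gripper_width: 0.238
grasp_force: 61.9
```

play_rows([
  [0,0,0],
  [0,0,0],
  [0,0,0],
  [0,0,0.02],
  [0,0,0.03],
  [0,0,0.03],
  [0,0,0.01],
], turn=[0,0,0,0,0,0,0], hand=0.036)

```text
time: 17.9
tool_pos: [0.6563, 0.023, 0.0995]
tool_rot: [-0.0, 0.997, -0.079, 0.003]
contact_force: [-0.1, -1.3, 1.0]
gripper_width: 0.421
grasp_force: 0.0
```

play_rows([
  [-0.026,0.021,0],
  [-0.027,0.022,0],
  [-0.027,0.022,0],
  [-0.027,0.022,0],
  [-0.027,0.022,0],
  [-0.026,0.021,0],
  [-0.026,0.021,0],
  [-0.026,0.021,0],
], turn=[2,2,1,1,1,1,1,0], hand=0.068)

```text
time: 18.9
tool_pos: [0.441, 0.1957, 0.095]
tool_rot: [0.0, 1.0, -0.001, -0.0]
contact_force: [-0.4, 0.1, -0.4]
gripper_width: 0.793
grasp_force: 0.0
```

```bash
python3 chk.py; python3 - <<'E'
from fit import *
ims=dict(top=np.load("top_l.npy"),side=np.load("side_l.npy"))
r,e=fit(ims,plate,[.442,.195,0,0],True,views=("side",));print("plB side",r.round(4),e)
g=ims["side"];f=ims["top"]
z=lambda c:cv2.resize(c,None,fx=3.3,fy=3.3,interpolation=cv2.INTER_CUBIC)
cv2.imwrite("pics/q4.png",cv2.cvtColor(np.vstack([np.hstack([z(f[160:240,260:380]),z(g[210:290,240:360])]),np.hstack([z(f[180:260,180:300]),z(g[270:350,180:300])])]),cv2.COLOR_RGB2BGR))
E
```

```text
tcp [0.4397 0.1963 0.0945] closing -89.9 68.0
plB side [ 0.4421  0.1942  0.0035 -0.0135] 0.037575366063738125
```

View pics/q4.png

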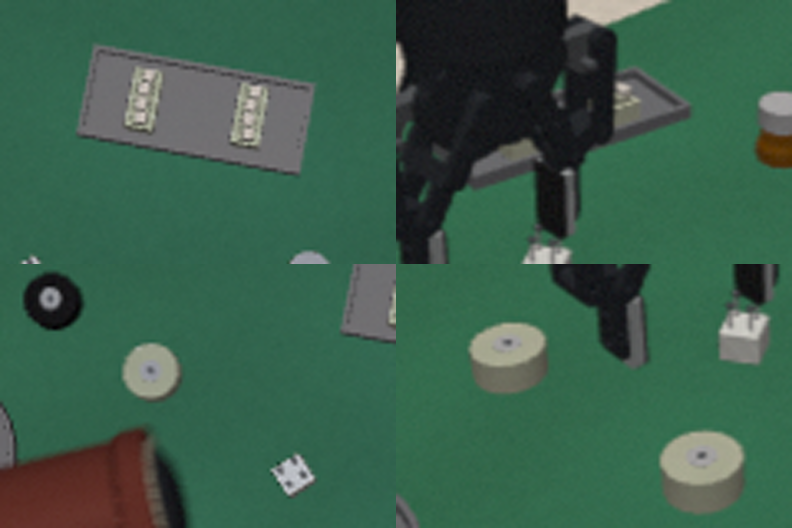

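Both quadrants lie across the tray, top crops about (303,190) and (336,194). Bur block and jar are in place, and plate B matches at (442,194). Grip it.

play_rows([
  [0.002,-0.0015,-0.03],
  [0,0,-0.03],
  [0,0,-0.02],
  [0,0,-0.008],
  [0,0,-0.003],
  [0,0,0],
], turn=[0,0,0,0,0,0])

```text
time: 19.75
tool_pos: [0.4449, 0.1937, 0.0049]
tool_rot: [-0.0, 1.0, -0.001, 0.001]
contact_force: [1.0, -0.1, -0.3]
gripper_width: 0.795
grasp_force: 0.0
```

play_rows([
  [0,0,0],
  [0,0,0],
  [0,0,0],
  [0,0,0],
  [0,0,0],
  [0,0,0],
], turn=[0,0,0,0,0,0], hand=0.03)

```text
time: 20.5
tool_pos: [0.4453, 0.1939, 0.0056]
tool_rot: [-0.0, 1.0, -0.0, 0.001]
contact_force: [-0.3, -0.3, 6.9]
gripper_width: 0.464
grasp_force: 60.6
```

play_rows([
  [0,0,0.015],
  [0,0,0.025],
  [0,0,0.02],
  [0.011,0.038,0],
  [0.011,0.038,0],
  [0.011,0.038,0],
  [0.011,0.038,0],
  [0.011,0.039,0],
], turn=[0,0,0,0,0,0,0,0])

```text
time: 21.5
tool_pos: [0.4994, 0.3859, 0.0649]
tool_rot: [-0.0, 1.0, -0.0, 0.0]
contact_force: [0.5, -0.5, -0.0]
gripper_width: 0.467
grasp_force: 60.4
```

play_rows([
  [0,0,0],
  [0,0,-0.025],
  [0,0,-0.02],
  [0,0,-0.007],
  [0,0,-0.003],
  [0,0,-0.001],
  [0,0,0],
], turn=[0,0,0,0,0,0,0])

```text
time: 22.38
tool_pos: [0.4997, 0.3849, 0.0091]
tool_rot: [-0.0, 1.0, -0.001, 0.001]
contact_force: [0.5, -0.0, -0.1]
gripper_width: 0.462
grasp_force: 60.5
```

play_rows([
  [0,0,-0.001],
  [0,0,-0.001],
  [0,0,0],
], turn=[0,0,0])

```text
time: 22.75
tool_pos: [0.4998, 0.385, 0.0086]
tool_rot: [-0.0, 1.0, -0.0, 0.0]
contact_force: [-3.4, -3.0, 9.1]
gripper_width: 0.461
grasp_force: 61.4
```

play_rows([
  [0,0,0],
  [0,0,0],
  [0,0,0],
  [0,0,0.02],
  [0,0,0.03],
  [0,0,0.03],
], turn=[0,0,0,0,0,0], hand=0.054)

```text
time: 23.5
tool_pos: [0.4995, 0.3849, 0.0886]
tool_rot: [-0.0, 1.0, -0.0, 0.0]
contact_force: [0.2, -0.4, -0.1]
gripper_width: 0.631
grasp_force: 0.0
```

play_rows([
  [0.015,-0.028,0],
  [0.016,-0.029,0],
  [0.016,-0.029,0],
  [0.016,-0.029,0],
  [0.015,-0.028,0],
  [0.015,-0.028,0],
  [0,0,0],
], turn=[0,0,0,0,0,0,0], hand=0.068)

```text
time: 24.38
tool_pos: [0.5937, 0.2122, 0.088]
tool_rot: [-0.0, 1.0, -0.002, 0.001]
contact_force: [0.5, -0.1, -0.4]
gripper_width: 0.798
grasp_force: 0.0
```

```bash
python3 chk.py; python3 - <<'E'
from fit import *
ims=dict(top=np.load("top_l.npy"),side=np.load("side_l.npy"))
r,e=fit(ims,plate,[.593,.214,0,0],True,views=("side",));print("plA side",r.round(4),e)
g=ims["side"];f=ims["top"]
z=lambda c:cv2.resize(c,None,fx=2.5,fy=2.5,interpolation=cv2.INTER_CUBIC)
cv2.imwrite("pics/q5.png",cv2.cvtColor(np.hstack([z(f[180:290,110:270]),z(g[310:420,70:230])]),cv2.COLOR_RGB2BGR))
E
```

```text
tcp [0.5925 0.2139 0.0874] closing -90.1 67.6
plA side [0.5927 0.2136 0.0032 0.083 ] 0.04354333922982723
```

View pics/q5.png

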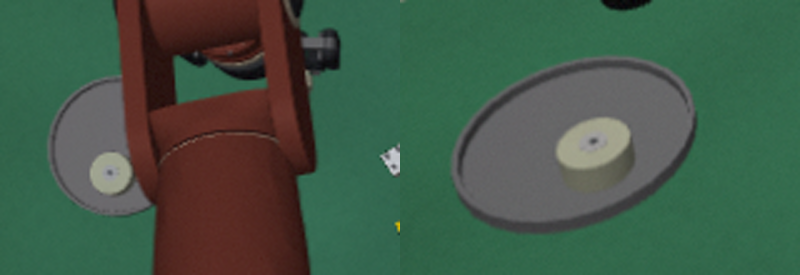

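Plate B lies flat in the near half of the dish, top (154,249), side (308/2.5...) about (147,372). Plate A matches the tool position, so grip it.

play_rows([
  [0,0,-0.03],
  [0,0,-0.03],
  [0,0,-0.014],
  [0,0,-0.006],
  [0,0,-0.003],
  [0,0,0],
], turn=[0,0,0,0,0,0])

```text
time: 25.22
tool_pos: [0.5928, 0.2139, 0.0042]
tool_rot: [-0.0, 1.0, -0.0, 0.001]
contact_force: [-0.1, -0.2, -0.1]
gripper_width: 0.795
grasp_force: 0.0
```

play_rows([
  [0,0,0],
  [0,0,0],
  [0,0,0],
  [0,0,0],
  [0,0,0],
  [0,0,0],
], turn=[0,0,0,0,0,0], hand=0.03)

```text
time: 25.98
tool_pos: [0.5931, 0.2138, 0.0046]
tool_rot: [-0.0, 1.0, -0.0, 0.001]
contact_force: [-0.6, -0.5, 6.5]
gripper_width: 0.46
grasp_force: 60.8
```

play_rows([
  [0,0,0.015],
  [0,0,0.025],
  [0,0,0.02],
  [-0.008,0.034,0],
  [-0.008,0.034,0],
  [-0.007,0.034,0],
  [-0.007,0.034,0],
  [-0.007,0.035,0],
], turn=[0,0,0,0,0,0,0,0])

```text
time: 26.98
tool_pos: [0.5548, 0.3857, 0.0639]
tool_rot: [-0.0, 1.0, -0.0, 0.0]
contact_force: [0.7, -0.2, 0.0]
gripper_width: 0.466
grasp_force: 60.6
```

play_rows([
  [0,0,0],
  [0,0,-0.025],
  [0,0,-0.02],
  [0,0,-0.008],
  [0,0,-0.003],
  [0,0,-0.0015],
  [0,0,0],
], turn=[0,0,0,0,0,0,0])

```text
time: 27.85
tool_pos: [0.5558, 0.3846, 0.0076]
tool_rot: [-0.0, 1.0, -0.001, 0.0]
contact_force: [-3.2, -1.3, 4.5]
gripper_width: 0.462
grasp_force: 60.9
```

play_rows([
  [0,0,0],
  [0,0,0],
  [0,0,0],
  [0,0,0.02],
  [0,0,0.03],
  [0,0,0.04],
  [0,-0.04,0.05],
  [-0.01,-0.05,0.02],
], turn=[0,0,0,0,0,0,0,0], hand=0.054)

```text
time: 28.85
tool_pos: [0.5476, 0.2961, 0.1709]
tool_rot: [-0.002, 1.0, 0.0, 0.004]
contact_force: [1.2, -0.4, 0.0]
gripper_width: 0.633
grasp_force: 0.0
```

play_rows([
  [-0.02,-0.055,0],
  [-0.02,-0.055,0],
  [-0.02,-0.055,0],
  [-0.02,-0.055,0],
  [-0.02,-0.055,0],
  [-0.02,-0.055,0],
  [-0.02,-0.055,0],
  [-0.02,-0.055,0],
], turn=[0,0,0,0,0,0,0,0])

```text
time: 29.85
tool_pos: [0.3847, -0.1461, 0.1664]
tool_rot: [0.001, 1.0, -0.0, 0.002]
contact_force: [1.2, -0.4, -0.1]
gripper_width: 0.63
grasp_force: 0.0
```

play_rows([
  [0,-0.055,0],
  [0,-0.055,0],
  [0,-0.055,0],
  [0,-0.055,0],
  [0,0,0],
], turn=[0,0,0,0,0])

```text
time: 30.48
tool_pos: [0.3849, -0.3678, 0.1661]
tool_rot: [0.001, 1.0, -0.002, 0.0]
contact_force: [-0.6, 0.5, 0.5]
gripper_width: 0.633
grasp_force: 0.0
```

```bash
python3 chk.py; python3 - <<'E'
from fit import *
ims=dict(top=np.load("top_l.npy"),side=np.load("side_l.npy"))
for n,p,x,y,v in[("jar",cyl(.034,.042),(.522,-.1007),0,("top",)),("bur",box(.024,.024,[(0,1,1),(.02,1,1)]),(.518,.104),35,("top",))]:
    r,e=fit(ims,p,[*x,0,np.radians(y)],views=v);print(n,r[:2].round(4),round(e,3))
g=ims["side"];f=ims["top"]
def z(c):return cv2.resize(c,(400,280),interpolation=cv2.INTER_CUBIC)
cv2.imwrite("pics/fin.png",cv2.cvtColor(np.vstack([np.hstack([z(f[190:274,110:230]),z(g[320:404,80:200])]),np.hstack([z(f[150:290,280:480]),z(g[210:280,240:340])])]),cv2.COLOR_RGB2BGR))
E
```

```text
tcp [ 0.3852 -0.3648  0.1655] closing -90.1 53.9
jar [ 0.5222 -0.1007] 0.076
bur [0.518  0.1043] 0.07
```

View pics/fin.png

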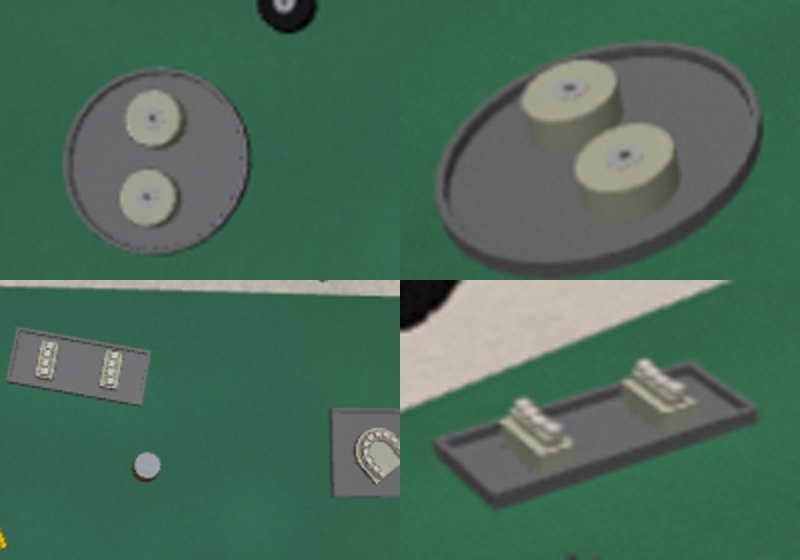

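Both plates lie flat and apart in the dish, top about (155,225) and (155,249). Both quadrants are flat in the tray, the arch is in the pan, and the jar and bur block have not moved. Handing in.

```bash
python3 -c "
from plant import *
print(job_done())"
```

```text
the job is handed in; nothing more can be done
None
```

The job is handed in: the last pictures show the arch in the square pan, both white quadrants flat in the long tray and both plaster plates flat in the round dish, with the jar and bur block where they stood and the yellow and black look-alikes never touched; no verdict was returned.

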